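Scoop the plastic spacers out of the tray and tip them into the container

TASK

Take the hand scoop by its black overhead grip, scoop up all three loose eight-sided plastic spacers from the tray in one scoopful, and tip them into the round steel container. Then set the empty scoop back down flat on the floor of the tray and let go. Do not touch the spacers with the fingers, do not shove or tip over the container, and leave the other things on the bench where they are.

Things in the scene. Friction and masses are not known exactly. Their poses are not given: they have to be found in the camera images.
- tray: Open aluminium tray, fixed to the bench. Origin: centre of its underside; x along its length, y across. Flat floor 225 x 116 mm inside, top of the floor at z = 3 mm; rim beads 41 mm above the bench. The long side walls are vertical; the two end walls slope outward at 60 degrees from level, from x = +-112 mm at the floor to +-133 mm at the rim.
- scoop: Loose sheet-steel hand scoop, 0.22 kg; at first flat on the tray floor in the tray's -x half, open front towards the spacers. Origin: centre of the pan's underside; +x to the open front edge (lip), z up. Flat pan 95 mm long, 102 mm wide (96 inside), floor 2 mm thick; back wall 48 mm high at x = -47.5, side walls falling from 47 mm (back) to 25 mm (front).
- scoop_grip (a point): Point to grip on the scoop: on the centre line of its black straight overhead grip, 85 mm above the underside of the pan and 15 mm behind the scoop's origin. The grip bar is 16 mm wide (scoop y), 22 mm high, and runs along the scoop's x from -48 to +26 mm; it is carried by a flat post 20 mm wide on the back wall. Axes as the scoop's.
- scoop_lip (a point): Middle of the scoop's front lower edge (lip), 47.5 mm ahead of the scoop's origin along its x. Axes as the scoop's.
- spacer_1: Loose grey plastic spacer, an eight-sided rod 28 mm across flats and 60 mm long with rounded ends and a threaded brass core, 40 g, lying on one of its sides. Origin: its centre; x along its axis. Lies in the tray's +x half.
- spacer_2: Loose grey plastic spacer, an eight-sided rod 28 mm across flats and 60 mm long with rounded ends and a threaded brass core, 40 g, lying on one of its sides. Origin: its centre; x along its axis. Lies in the tray's +x half.
- spacer_3: Loose grey plastic spacer, an eight-sided rod 28 mm across flats and 60 mm long with rounded ends and a threaded brass core, 40 g, lying on one of its sides. Origin: its centre; x along its axis. Lies in the tray's +x half.
- container: Loose round open steel container, 0.6 kg, on the bench to the left or the right of the tray. Origin: centre of its underside. 160 mm outer diameter at the rim, about 150 mm clear inside, 87 mm high, floor 4 mm thick.
- label_roll: White roll of labels standing on end on the bench, 60 mm in diameter, 42 mm high, on the other side of the tray from the container. Origin: centre of its underside. Leave alone.
- multimeter: Orange and grey multimeter lying flat, 145 x 72 x 41 mm (x, y, z). Origin: centre of its underside. Leave alone.
- side_cutters: Side cutters with red handles lying flat, 150 x 54 x 12 mm (x, y, z). Origin: centre of the underside. Leave alone.

How it is judged:
By the outcome, as a careful person would: the job done as asked, in the order asked, and still so for the second after the job is handed in, with the robot touching nothing.
It also fails if it takes over 58 s, if anything falls off the work surface, if the arm or the gripper's body presses on something with over 40 N, if the wrist force passes 120 N, or if a joint passes its speed limit or range.

ROBOT

A 6-joint arm with a two-finger parallel gripper is mounted at the origin on a cart in front of the work surface, level with it; the furniture and walls round the work are solid. World frame = base frame: x ahead of the robot, y to its left, z up, the work surface at z = 0. Lengths are in mm, angles in rad, forces in N, time in s.
With the tool pointing down it reaches from about 425 to 925 mm from the base axis. Payload 12.5 kg.
Tool frame: the origin (TCP) lies midway between the tips of the shut fingers; the grasp point (between the pads) lies robot.grip_point_offset behind it (robot.grip_point_offset is the distance from the TCP to the grasp point, in mm); z points along the fingers, y is the line along which they close (so a half turn about z gives the same grasp; the last joint's range is limited). The gripper opens to 85 mm and grips with 20 to 120 N. Pads are 22 mm wide; open, the fingers measure 114 mm over their backs; the gripper's body (76 mm by 85 mm) begins 54 mm behind the grasp point. The pads swing forward as they close: fully open they stand 13 mm farther back than shut.
Start: joints at [-1.454, 0.491, 1.559, -0, 1.092, -0.106], TCP at [138.123, -609.563, 231.327] pointing down, gripper open.
Joint ranges: [-3.1, 3.1], [-0.84, 2.19], [0.05, 2.79], [-1.13, 4.28], [0.06, 2.93], [-2.69, 2.69]. Speed limits (rad/s): [2.22, 2.22, 2.79, 3.14, 3.14, 3.14].

INTERFACE

Orientations are given as a rotation vector (axis times angle).
In Python, from cell import observe, snapshot, close_job, robot gives the robot as it stands. The module is installed in compiled form; this text tells all that it offers.
- The arm moves only by the shell command python3 -m creep 'ROWS' [OPENING]. ROWS is JSON, a list of rows, each an object with "linear": the shift along the world's x, y, z in m, a list of three; "spin": the turn about the world's z in rad. A call has 1 to 10 rows; each row shifts and turns the commanded pose from where the row before left it; what a row does not reach is not made up. A row lasts 1/10 s, in which the tool goes at most 50 mm and 8.59 degrees, less where a joint would pass 70% of its speed; a pose out of reach is approached as far as the arm can. A call is refused whole if a number of a shift passes 0.05 or a number of a turn 0.15, either way. A call with a gripper value outside its range is refused whole. OPENING is the opening, from 0 (shut) to 1 (fully open), set as the call begins (- or left out, the last holds). The fingers move at their own pace and stop on an object; the grip force is fixed at half the most. Time passes only in rows, so rows that do not move let the fingers close. It gives the time, the measured TCP pose, the force, the opening and the grip force at its end, in the units of the state.
- observe(): the state, without advancing time (a new reading comes with each control period).
- snapshot(name): name is "side" or "top" or "wrist"; returns a dict with "image" (480x640x3 uint8, red, green, blue), "mtx" (3x3 intrinsics, pixels), "R" (3x3) and "t" (3): a world point X has camera coordinates R X + t; the wrist camera has in their place "T_tool_cam" (4x4, takes a point from camera to tool coordinates, whose origin is the TCP and whose axes are the flange's). Camera axes: x right, y down, z forward; pixel columns grow to the right and rows downward; lengths in mm; the calibration is good to about 2 mm. A picture is of the moment at which its call begins: read the wrist's pose just before it. There is no depth.
- close_job(): hands the job in; it is judged then, once.
The state is a dict: "clock": time; "q": joint angles; "joint_velocities": joint speeds; "tau": joint torques, N m; "eef_pos": TCP position; "tcp_rot": TCP orientation; "ft_force": force on the tool from outside, world axes, zero at the start; "ft_torque": the same for the moment, N m; "width": finger opening in mm; "finger_force": force on a finger pad.
Only numpy, scipy, OpenCV 4.12 (cv2) and the standard library are available. Lean on these libraries where they do the work, as an engineer would, in place of code of your own. Each camera call takes 0.05 s, during which the arm holds its last target. There are 200 camera calls.

## Working session

There is one attempt and no reset: what is moved stays moved. The work goes in short steps, Python scripts to look and compute and a shell command to move; the robot and the scene stay as the last step left them, time stands still between calls to the robot, and variables do not carry over. Pictures are saved under pics/ and viewed, at most 10 in all, crops included, and the job is handed in when it is done.

```bash
mkdir -p pics; cat > h.py <<'E'
import numpy as np, cv2
from cell import observe, snapshot, close_job, robot
def shot(cam,name):
    s=snapshot(cam); cv2.imwrite(f'pics/{name}.png',s['image'][:,:,::-1])
    np.savez(f'pics/{name}.npz',**s); return s
def px2w(name,uv,z):
    s=np.load(f'pics/{name}.npz'); uv=np.atleast_2d(np.array(uv,float))
    d=(np.linalg.inv(s['mtx'])@np.c_[uv,np.ones(len(uv))].T).T@s['R']
    c=-s['R'].T@s['t']; z=np.broadcast_to(z,len(uv))
    return c+d*((z-c[2])/d[:,2])[:,None]
def w2px(name,X):
    s=np.load(f'pics/{name}.npz'); X=np.atleast_2d(np.array(X,float))
    p=(X@s['R'].T+s['t'])@s['mtx'].T; return p[:,:2]/p[:,2:]
E
python3 - <<'E'
from h import *
for c in('top','side'):
    s=shot(c,c+'0'); print(c,-s['R'].T@s['t'])
o=observe(); print(o['clock'],o['eef_pos'],o['tcp_rot'],o['width'],robot.grip_point_offset)
E
```

```text
top [ 368.83402794 -189.16000871  939.74027632]
side [  362.6182799  -1325.90142803   567.17399573]
0.1 [ 138.09243209 -609.34409328  230.7731182 ] [-3.12105938e+00 -3.49171518e-01  4.29207903e-05] 85.50471102094114 18.700000000000003
```

View pics/top0.png

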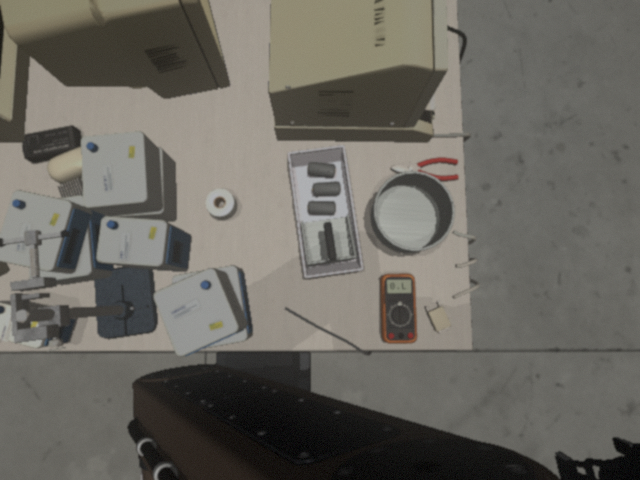

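View pics/side0.png

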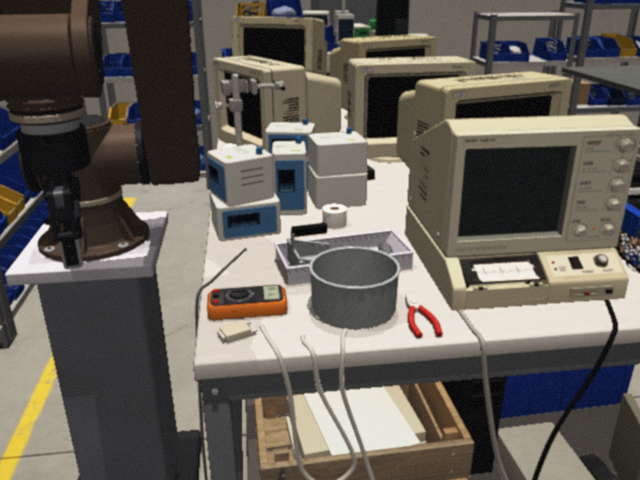

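```bash
python3 - <<'E'
from h import *
im=cv2.imread('pics/top0.png')[135:295,270:470]
cv2.imwrite('pics/top0c.png',cv2.resize(im,None,fx=3.75,fy=3.75,interpolation=cv2.INTER_CUBIC))
E
```

```text
(no output)
```

View pics/top0c.png

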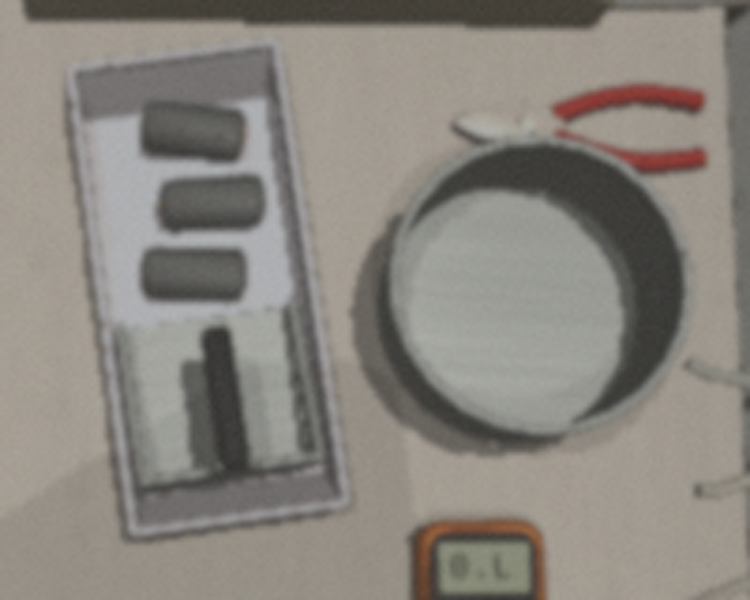

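```bash
python3 - <<'E'
from h import *
np.set_printoptions(precision=1,suppress=True)
P=lambda p,z:px2w('top0',np.array(p)/3.75+[270,135],z)
t=P([(72,68),(277,43),(347,504),(131,536)],41);print(t,t.mean(0))
u=(t[0]+t[1]-t[2]-t[3])/2; print('yaw',np.degrees(np.arctan2(u[1],u[0])),np.linalg.norm(u))
b=P([(216,328),(238,470)],99);print('bar',b,np.degrees(np.arctan2(*(b[0]-b[1])[[1,0]])))
pan=P([(118,325),(290,310)],3+25);print('front top corners',pan)
print('spacers',P([(193,130),(212,203),(193,275)],17+10))
print('cont',P([(540,140),(540,437),(390,290),(690,290)],87))
print('multimeter',P([(415,525),(545,525)],41))
E
```

```text
[[ 677.8 -138.5   41. ]
 [ 693.3 -255.7   41. ]
 [ 429.2 -292.4   41. ]
 [ 411.5 -173.3   41. ]] [ 552.9 -215.    41. ]
yaw 7.670934729604045 267.61096841297075
bar [[ 517.3 -218.3   99. ]
 [ 442.8 -229.5   99. ]] 8.541466263820636
front top corners [[ 531.4 -165.2   28. ]
 [ 540.3 -262.9   28. ]]
spacers [[ 645.9 -207.8   27. ]
 [ 602.8 -218.7   27. ]
 [ 560.6 -207.8   27. ]]
cont [[ 623.  -394.2   87. ]
 [ 461.5 -389.6   87. ]
 [ 540.2 -311.6   87. ]
 [ 540.7 -472.4   87. ]]
multimeter [[ 417.6 -329.8   41. ]
 [ 417.7 -401.8   41. ]]
```

```bash
python3 -m creep '[{"linear":[0.02,0.02,0],"spin":-0.02},{"linear":[0.032,0.034,0],"spin":-0.03},{"linear":[0.032,0.034,0],"spin":-0.03},{"linear":[0.032,0.034,0],"spin":0},{"linear":[0.032,0.034,0],"spin":0},{"linear":[0.032,0.034,0],"spin":0},{"linear":[0.032,0.034,0],"spin":0},{"linear":[0.032,0.034,0],"spin":0},{"linear":[0.032,0.034,0],"spin":0},{"linear":[0.032,0.034,0],"spin":0}]' 1
python3 -m creep '[{"linear":[0.02,0.03,-0.01],"spin":0},{"linear":[0.02,0.02,-0.01],"spin":0},{"linear":[0.01,0.01,-0.01],"spin":0},{"linear":[0,0,0],"spin":0},{"linear":[0,0,0],"spin":0}]'
```

```text
clock: 1.1
eef_pos: [447.1, -281.9, 231.2]
tcp_rot: [-3.134, -0.224, 0.0]
ft_force: [0.7, 0.2, 0.3]
width: 85.1
finger_force: 0.0
clock: 1.6
eef_pos: [495.7, -224.1, 201.1]
tcp_rot: [-3.133, -0.224, 0.001]
ft_force: [-0.1, -0.7, 0.8]
width: 85.6
finger_force: 0.0
```

```bash
python3 - <<'E'
from h import *
o=observe();s=snapshot('wrist')
R=cv2.Rodrigues(np.array(o['tcp_rot']))[0]; T=s['T_tool_cam']
Rc=R@T[:3,:3]; c=R@T[:3,3]+o['eef_pos']
cv2.imwrite('pics/w1.png',s['image'][:,:,::-1]); np.savez('pics/w1.npz',mtx=s['mtx'],R=Rc.T,t=-Rc.T@c)
print(c)
a=np.radians(8); u=np.array([np.cos(a),np.sin(a),0])
print(w2px('w1',[[480,-224,99]+37*u,[480,-224,99]-37*u,[495.7,-224.1,88]]))
E
```

```text
[ 562.59807873 -214.10113509  343.44836297]
[[317.60690184 209.92732574]
 [317.45544602 306.95976295]
 [320.74799469 235.72188539]]
```

View pics/w1.png

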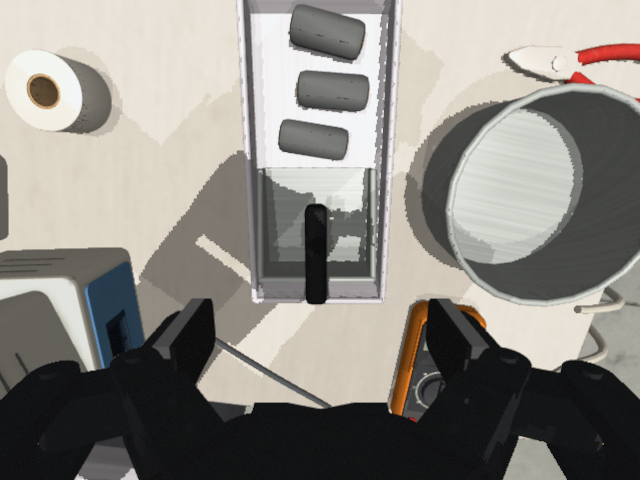

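```bash
python3 - <<'E'
from h import *
np.set_printoptions(precision=1,suppress=True)
a=np.radians(8); A=np.array([[np.cos(a),np.sin(a)],[-np.sin(a),np.cos(a)]])
def f(p,z): return (px2w('w1',p,z)[:,:2]-[491,-221.5])@A.T
print('bar',f([(316,206),(316,298)],99))
print('spacer ends',f([(279,137),(349,143),(297,90),(369,91),(290,28),(364,40)],17))
print('scoop floor front',f([(262,168),(373,168)],4), 'tray floor side',f([(257,167),(378,167),(250,20),(382,13)],3))
print('tray yaw pts',px2w('w1',[(238,0),(252,300),(402,0),(384,300)],41))
E
python3 -m creep '[{"linear":[0.001,0.0035,-0.02],"spin":0},{"linear":[0,0,-0.04],"spin":0},{"linear":[0,0,-0.04],"spin":0},{"linear":[0,0,-0.02],"spin":0},{"linear":[0,0,-0.01],"spin":0},{"linear":[0,0,0],"spin":0}]' 1
```

```text
bar [[ 28.5   0.2]
 [-40.9   0.2]]
spacer ends [[ 75.2  33.7]
 [ 70.3 -28. ]
 [113.5  17.3]
 [113.  -43.9]
 [160.3  22.3]
 [151.8 -38.2]]
scoop floor front [[ 47.4  51.8]
 [ 47.8 -52.1]] tray floor side [[ 48.2  56.6]
 [ 48.6 -56.8]
 [170.   57.1]
 [175.6 -54.1]]
tray yaw pts [[ 653.3 -139.5   41. ]
 [ 413.4 -171.8   41. ]
 [ 670.6 -259.6   41. ]
 [ 430.9 -292.7   41. ]]
clock: 2.25
eef_pos: [496.6, -220.8, 70.9]
tcp_rot: [-3.133, -0.222, 0.002]
ft_force: [-0.5, 0.4, 0.8]
width: 85.5
finger_force: 0.0
```

```bash
python3 -m creep '[{"linear":[0,0,0],"spin":0},{"linear":[0,0,0],"spin":0},{"linear":[0,0,0],"spin":0},{"linear":[0,0,0],"spin":0},{"linear":[0,0,0],"spin":0},{"linear":[0,0,0],"spin":0},{"linear":[0,0,0],"spin":0},{"linear":[0,0,0],"spin":0}]' 0
```

```text
clock: 3.05
eef_pos: [497.3, -220.3, 71.8]
tcp_rot: [3.133, 0.224, 0.001]
ft_force: [-1.8, -0.3, 6.6]
width: 14.9
finger_force: 59.5
```

```bash
python3 -m creep '[{"linear":[0.01,0.0014,-0.001],"spin":0},{"linear":[0.01,0.0014,0],"spin":0},{"linear":[0.01,0.0014,0],"spin":0},{"linear":[0.01,0.0014,0],"spin":0},{"linear":[0.01,0.0014,0],"spin":0},{"linear":[0.01,0.0014,0],"spin":0},{"linear":[0.01,0.0014,0],"spin":0},{"linear":[0.01,0.0014,0],"spin":0}]'
python3 -c "
from h import *
o=observe();s=snapshot('wrist')
R=cv2.Rodrigues(np.array(o['tcp_rot']))[0]; T=s['T_tool_cam']
Rc=R@T[:3,:3]; c=R@T[:3,3]+o['eef_pos']
np.savez('pics/w2.npz',mtx=s['mtx'],R=Rc.T,t=-Rc.T@c)
t=snapshot('top')['image'][115:295,270:370,::-1]
t=cv2.resize(t,(267,480),interpolation=cv2.INTER_CUBIC)
cv2.imwrite('pics/w2.png',np.hstack([s['image'][:,60:580,::-1],t]))"
```

```text
clock: 3.85
eef_pos: [576.1, -208.7, 70.8]
tcp_rot: [-3.133, -0.225, 0.005]
ft_force: [-7.7, -2.2, 10.3]
width: 15.1
finger_force: 78.6
```

View pics/w2.png

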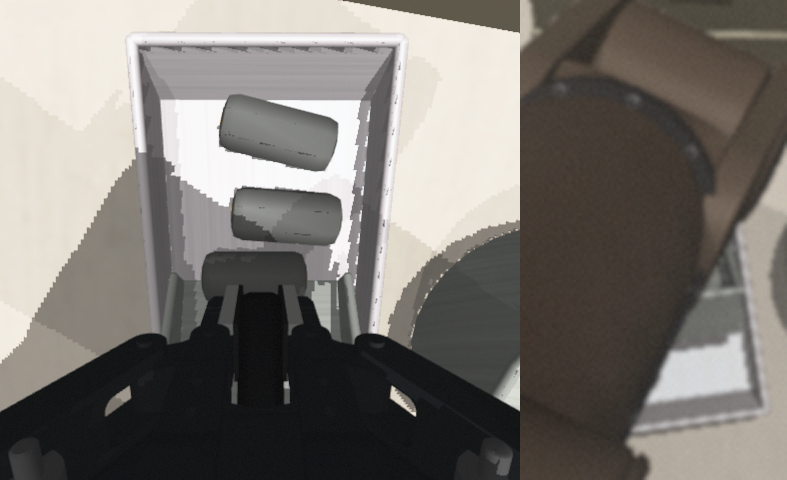

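```bash
python3 -m creep '[{"linear":[0.006,0.0008,0],"spin":0},{"linear":[0.006,0.0008,0],"spin":0},{"linear":[0.006,0.0008,0],"spin":0},{"linear":[0.006,0.0008,0],"spin":0},{"linear":[0.006,0.0008,0],"spin":0},{"linear":[0,0,0],"spin":0}]'
python3 -c "
from h import *
o=observe();s=snapshot('wrist')
t=snapshot('side')['image'][215:305,265:425,::-1]
t=cv2.resize(t,(480,270),interpolation=cv2.INTER_CUBIC)
a=cv2.resize(s['image'][:340,160:480,::-1],(320,340));t=cv2.copyMakeBorder(t,0,70,0,0,cv2.BORDER_CONSTANT)
cv2.imwrite('pics/w3.png',np.hstack([a,t]))"
```

```text
clock: 4.55
eef_pos: [606.7, -204.7, 70.8]
tcp_rot: [-3.133, -0.225, 0.003]
ft_force: [-4.9, 0.5, 9.8]
width: 15.1
finger_force: 78.3
```

View pics/w3.png

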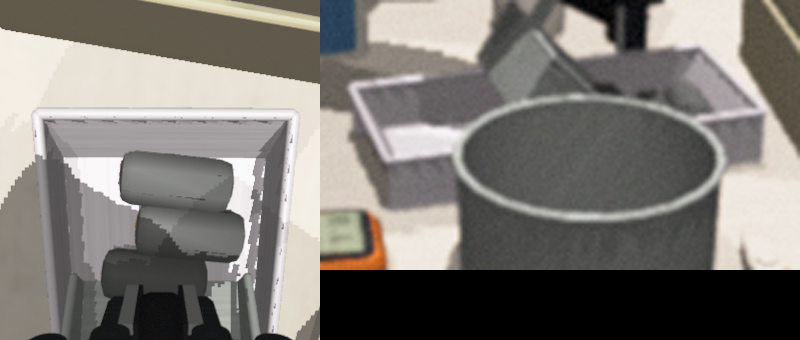

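```bash
python3 - <<'E'
from h import *
np.set_printoptions(precision=0,suppress=True)
a=np.radians(8.2); A=np.array([[np.cos(a),-np.sin(a)],[np.sin(a),np.cos(a)]])
for th in (0,10,20,30):
  c,s=np.cos(np.radians(th)),np.sin(np.radians(th))
  out=[]
  for x,y,z in [(-47,-51,47),(47,-51,25),(47,-51,0),(-47,51,47),(47,51,25)]:
    dx,dz=x-4,z-85
    dx,dz=c*dx+s*dz,-s*dx+c*dz
    p=A@[dx,y]+[606.7,-204.7]
    out.append([*p,dz+88.5])
  q=(w2px('side0',out)-[265,215])*3+[320,0]
  print(th,q.tolist())
E
```

```text
0 [[577.0695402914945, 107.37856358341301], [705.1097652393391, 119.62735574266142], [703.4885653831082, 151.7670216664124], [532.6240775890028, 49.273907115180634], [653.01420372181, 62.10187194458484]]
10 [[569.0848043648452, 95.77526693532661], [689.8226483613234, 130.0780010457621], [682.5485571401813, 162.45008598245812], [525.0185850018254, 38.248145425645816], [638.7651459199684, 71.83467927552269]]
20 [[563.4979536334079, 82.59141961933997], [673.3357185315082, 138.09613876751297], [660.5775176208359, 169.787629406799], [519.6478439567288, 25.76150295611521], [623.3584698497722, 79.25388221756384]]
30 [[560.5130579404914, 68.214999578858], [656.1059634974163, 143.45099247340107], [638.1708394798479, 173.55711933791542], [516.7048514013002, 12.182718238255205], [607.2239335333863, 84.14496426634264]]
```

```bash
python3 - <<'E'
from h import *
a=np.radians(8.2); A=np.array([[np.cos(a),-np.sin(a)],[np.sin(a),np.cos(a)]])
for th in (-5,0,5,10,20):
  c,s=np.cos(np.radians(th)),np.sin(np.radians(th))
  out=[]
  for x,y,z in [(47,51,25),(47,-51,25),(47,51,0),(47,-51,0)]:
    dx,dz=x-4,z-85
    dx,dz=c*dx+s*dz,-s*dx+c*dz
    p=A@[dx,y]+[576.1,-208.7]
    out.append([*p,dz+89])
  print(th,np.round(w2px('w2',out)-[60,0]).astype(int).tolist())
s=snapshot('side')['image'][205:285,295:415,::-1]
cv2.imwrite('pics/s4.png',cv2.resize(s,(780,520),interpolation=cv2.INTER_CUBIC))
E
```

```text
-5 [[159, 181], [363, 181], [171, 173], [351, 173]]
0 [[162, 190], [360, 190], [173, 185], [348, 185]]
5 [[165, 200], [357, 200], [176, 197], [346, 197]]
10 [[167, 209], [355, 209], [178, 209], [344, 209]]
20 [[170, 229], [351, 229], [180, 233], [341, 233]]
```

View pics/s4.png

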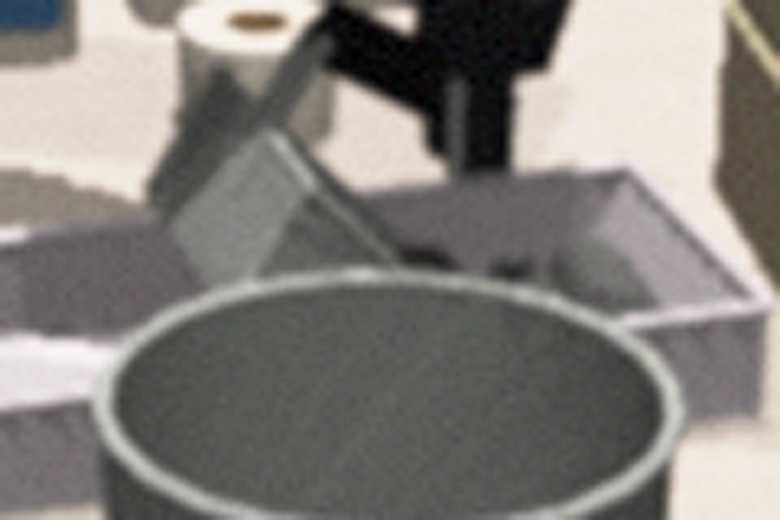

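```bash
python3 -m creep '[{"linear":[0,0,0],"spin":0},{"linear":[0,0,0],"spin":0},{"linear":[0,0,0],"spin":0}]' 0.27
python3 -m creep '[{"linear":[0,0,0],"spin":0},{"linear":[0,0,0.01],"spin":0},{"linear":[-0.01,0,0.02],"spin":0},{"linear":[-0.03,-0.004,0.03],"spin":0},{"linear":[-0.03,-0.004,0.03],"spin":0},{"linear":[-0.03,-0.004,0.03],"spin":0},{"linear":[0,0,0],"spin":0},{"linear":[0,0,0],"spin":0}]' 1
python3 - <<'E'
from h import *
o=observe();s=snapshot('wrist')
R=cv2.Rodrigues(np.array(o['tcp_rot']))[0]; T=s['T_tool_cam']
Rc=R@T[:3,:3]; c=R@T[:3,3]+o['eef_pos']
cv2.imwrite('pics/w5.png',s['image'][:,:,::-1]); np.savez('pics/w5.npz',mtx=s['mtx'],R=Rc.T,t=-Rc.T@c)
E
```

```text
clock: 5.0
eef_pos: [607.1, -204.8, 70.2]
tcp_rot: [-3.134, -0.224, 0.0]
ft_force: [0.6, 0.5, -0.7]
width: 23.3
finger_force: 0.0
clock: 5.8
eef_pos: [507.2, -217.2, 191.6]
tcp_rot: [3.132, 0.223, 0.003]
ft_force: [-0.2, 0.4, -0.8]
width: 85.7
finger_force: 0.0
```

View pics/w5.png

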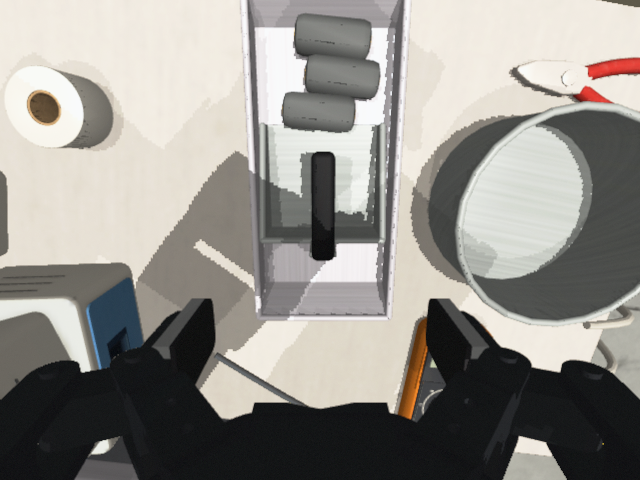

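```bash
python3 - <<'E'
from h import *
np.set_printoptions(precision=1,suppress=True)
b=px2w('w5',[(322,153),(322,250)],99);d=b[0]-b[1];print(b,np.linalg.norm(d),np.degrees(np.arctan2(d[1],d[0])))
u=d/np.linalg.norm(d); print('origin',b[0]-26*u,'grip-24',b[0]-50*u,'grip+5',b[0]-21*u)
l=px2w('w5',[(268,124),(384,124)],5);print('lip',l)
a=np.radians(8); A=np.array([[np.cos(a),np.sin(a)],[-np.sin(a),np.cos(a)]])
print('spacers tray',(px2w('w5',[(283,108),(355,112),(305,75),(379,78),(295,33),(371,38)],17)[:,:2]-[553,-215])@A.T)
print('tray frame lip',(l[:,:2]-[553,-215])@A.T)
o=observe();print(o['eef_pos'],o['clock'])
E
```

```text
[[ 567.2 -209.6   99. ]
 [ 502.9 -218.9   99. ]] 64.99076078421898 8.227771647202712
origin [ 541.5 -213.3   99. ] grip-24 [ 517.7 -216.7   99. ] grip+5 [ 546.4 -212.6   99. ]
lip [[ 582.3 -160.1    5. ]
 [ 596.8 -260.9    5. ]]
spacers tray [[ 48.9  35.6]
 [ 45.9 -24.7]
 [ 74.3  17. ]
 [ 72.2 -43.6]
 [104.9  24.7]
 [101.5 -35.8]]
tray frame lip [[ 36.7  50.3]
 [ 37.  -51.6]]
[ 507.4 -216.9  190.6] 5.85
```

```bash
python3 -m creep '[{"linear":[0.0105,0.0005,-0.03],"spin":0},{"linear":[0,0,-0.04],"spin":0},{"linear":[0,0,-0.03],"spin":0},{"linear":[0,0,-0.02],"spin":0},{"linear":[0,0,0],"spin":0},{"linear":[0,0,0],"spin":0}]' 1
python3 -m creep '[{"linear":[0,0,0],"spin":0},{"linear":[0,0,0],"spin":0},{"linear":[0,0,0],"spin":0},{"linear":[0,0,0],"spin":0},{"linear":[0,0,0],"spin":0},{"linear":[0,0,0],"spin":0},{"linear":[0,0,0],"spin":0},{"linear":[0,0,-0.001],"spin":0}]' 0
```

```text
clock: 6.45
eef_pos: [518.0, -216.1, 69.8]
tcp_rot: [-3.133, -0.225, 0.002]
ft_force: [1.2, -0.4, 0.2]
width: 85.8
finger_force: 0.0
clock: 7.25
eef_pos: [517.8, -216.8, 70.4]
tcp_rot: [3.133, 0.224, 0.001]
ft_force: [-6.9, -2.3, 25.7]
width: 15.0
finger_force: 64.6
```

```bash
python3 -m creep '[{"linear":[0.004,0.0006,0],"spin":0},{"linear":[0.004,0.0006,0],"spin":0},{"linear":[0.004,0.0006,0],"spin":0},{"linear":[0.004,0.0006,0],"spin":0},{"linear":[0.004,0.0006,0],"spin":0}]'
python3 -m creep '[{"linear":[0.004,0.0006,0],"spin":0},{"linear":[0.004,0.0006,0],"spin":0},{"linear":[0.004,0.0006,0],"spin":0},{"linear":[0.004,0.0006,0],"spin":0},{"linear":[0.004,0.0006,0],"spin":0}]'
python3 - <<'E'
from h import *
o=observe();s=snapshot('wrist')['image'][0:360,140:500,::-1]
t=cv2.resize(snapshot('side')['image'][205:285,295:390,::-1],(427,360),interpolation=cv2.INTER_CUBIC)
cv2.imwrite('pics/w6.png',np.hstack([s,t]))
E
```

```text
clock: 7.75
eef_pos: [536.4, -213.5, 70.4]
tcp_rot: [-3.133, -0.224, 0.004]
ft_force: [-12.2, -2.6, 19.0]
width: 14.9
finger_force: 63.7
clock: 8.25
eef_pos: [556.4, -210.6, 70.4]
tcp_rot: [-3.133, -0.224, 0.004]
ft_force: [-16.1, -3.6, 24.0]
width: 15.0
finger_force: 64.2
```

View pics/w6.png

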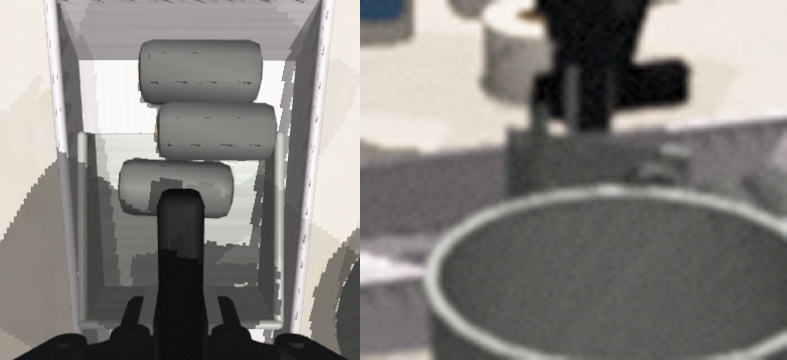

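```bash
python3 -m creep '[{"linear":[0.004,0.0006,0],"spin":0},{"linear":[0.004,0.0006,0],"spin":0},{"linear":[0.004,0.0006,0],"spin":0},{"linear":[0.004,0.0006,0],"spin":0},{"linear":[0.004,0.0006,0],"spin":0}]'
python3 -m creep '[{"linear":[0.004,0.0006,0],"spin":0},{"linear":[0.004,0.0006,0],"spin":0},{"linear":[0.003,0.0004,0],"spin":0}]'
```

```text
clock: 8.85
eef_pos: [576.5, -207.6, 70.4]
tcp_rot: [-3.133, -0.224, 0.003]
ft_force: [-12.5, -2.7, 18.0]
width: 15.1
finger_force: 63.5
clock: 9.15
eef_pos: [587.4, -206.0, 70.4]
tcp_rot: [-3.133, -0.224, 0.004]
ft_force: [-13.2, -2.2, 17.1]
width: 15.0
finger_force: 63.5
```

```bash
python3 -m creep '[{"linear":[0.002,0.0003,0],"spin":0},{"linear":[0.002,0.0003,0],"spin":0}]'
python3 -m creep '[{"linear":[0.002,0.0003,0],"spin":0},{"linear":[0,0,0],"spin":0}]'
```

```text
clock: 9.35
eef_pos: [591.3, -205.4, 70.5]
tcp_rot: [-3.133, -0.224, 0.004]
ft_force: [-13.8, -3.5, 17.9]
width: 15.0
finger_force: 63.5
clock: 9.55
eef_pos: [593.3, -205.1, 70.4]
tcp_rot: [-3.133, -0.224, 0.004]
ft_force: [-12.9, -2.5, 17.8]
width: 14.9
finger_force: 63.4
```

```bash
python3 -m creep '[{"linear":[0.002,0.0003,0],"spin":0},{"linear":[0,0,0],"spin":0}]'
python3 -m creep '[{"linear":[0.001,0.0001,0],"spin":0},{"linear":[0,0,0],"spin":0}]'
python3 - <<'E'
from h import *
o=observe();s=snapshot('wrist')
R=cv2.Rodrigues(np.array(o['tcp_rot']))[0]; T=s['T_tool_cam']
Rc=R@T[:3,:3]; c=R@T[:3,3]+o['eef_pos']
cv2.imwrite('pics/w7.png',s['image'][:,:,::-1]); np.savez('pics/w7.npz',mtx=s['mtx'],R=Rc.T,t=-Rc.T@c)
g=cv2.cvtColor(s['image'],cv2.COLOR_RGB2GRAY)
for c in (260,275,290,340,360): print(c,[int(g[r-1:r+2,c-1:c+2].mean()) for r in range(20,230,6)])
E
```

```text
clock: 9.75
eef_pos: [593.9, -205.0, 70.9]
tcp_rot: [-3.133, -0.225, 0.009]
ft_force: [-23.5, -5.0, 26.5]
width: 14.7
finger_force: 64.5
clock: 9.95
eef_pos: [594.1, -204.9, 71.0]
tcp_rot: [-3.132, -0.225, 0.011]
ft_force: [-27.5, -4.9, 31.3]
width: 15.2
finger_force: 65.2
260 [226, 226, 227, 227, 227, 227, 227, 228, 227, 227, 231, 228, 144, 164, 160, 157, 160, 158, 157, 177, 226, 225, 223, 225, 226, 223, 223, 221, 221, 116, 120, 121, 117, 118, 122]
275 [210, 225, 226, 226, 226, 227, 226, 226, 226, 226, 230, 228, 124, 163, 160, 158, 161, 158, 158, 181, 228, 227, 225, 226, 228, 224, 226, 223, 223, 217, 127, 121, 117, 119, 86]
290 [88, 227, 227, 227, 226, 226, 226, 226, 226, 227, 230, 230, 145, 163, 160, 158, 162, 132, 116, 132, 143, 121, 128, 121, 111, 85, 148, 120, 120, 116, 134, 120, 116, 117, 71]
340 [89, 89, 216, 228, 227, 226, 226, 227, 226, 226, 228, 233, 136, 164, 160, 159, 163, 101, 109, 126, 139, 139, 138, 130, 119, 100, 76, 95, 107, 74, 26, 31, 30, 28, 28]
360 [89, 89, 89, 226, 226, 226, 226, 227, 226, 226, 227, 233, 125, 164, 160, 160, 163, 97, 106, 122, 136, 136, 136, 132, 110, 103, 80, 101, 102, 118, 124, 123, 119, 109, 89]
```

```bash
python3 -m creep '[{"linear":[0,0,0],"spin":0},{"linear":[0,0,0],"spin":0},{"linear":[0,0,0],"spin":0},{"linear":[0.009,0.001,0],"spin":0},{"linear":[0.012,0.0017,0],"spin":0},{"linear":[0.01,0.0015,0],"spin":0},{"linear":[0.002,0.0002,0],"spin":0},{"linear":[0,0,0],"spin":0}]' 1
python3 -m creep '[{"linear":[0,0,0.001],"spin":0},{"linear":[0,0,0],"spin":0},{"linear":[0,0,0],"spin":0},{"linear":[0,0,0],"spin":0},{"linear":[0,0,0],"spin":0},{"linear":[0,0,0],"spin":0},{"linear":[0,0,0],"spin":0}]' 0
```

```text
clock: 10.8
eef_pos: [631.0, -199.8, 69.0]
tcp_rot: [3.133, 0.225, -0.0]
ft_force: [-0.7, 0.0, -0.6]
width: 85.3
finger_force: 0.0
clock: 11.5
eef_pos: [630.5, -200.0, 70.5]
tcp_rot: [3.134, 0.224, -0.0]
ft_force: [-1.4, 1.5, 2.3]
width: 15.0
finger_force: 58.8
```

```bash
python3 -m creep '[{"linear":[0,0,0.002],"spin":0},{"linear":[-0.002,-0.0003,0.003],"spin":0},{"linear":[-0.004,-0.0005,0.004],"spin":0},{"linear":[-0.006,-0.0008,0.004],"spin":0},{"linear":[-0.008,-0.0011,0.004],"spin":0},{"linear":[-0.01,-0.0014,0.004],"spin":0},{"linear":[-0.01,-0.0014,0.003],"spin":0},{"linear":[-0.01,-0.0014,0.002],"spin":0},{"linear":[-0.01,-0.0014,0],"spin":0},{"linear":[-0.01,-0.0014,0],"spin":0}]'
python3 -m creep '[{"linear":[-0.01,-0.0014,0],"spin":0},{"linear":[-0.01,-0.0014,0],"spin":0},{"linear":[-0.01,-0.0014,0],"spin":0},{"linear":[-0.01,-0.0014,0],"spin":0},{"linear":[-0.008,-0.0011,0],"spin":0},{"linear":[-0.006,-0.0008,0],"spin":0},{"linear":[-0.005,-0.0007,0],"spin":0},{"linear":[-0.004,-0.0006,0],"spin":0},{"linear":[-0.002,-0.0003,0],"spin":0},{"linear":[0,0,0],"spin":0}]'
python3 - <<'E'
from h import *
o=observe();s=snapshot('wrist')['image'][0:400,140:500,::-1]
t=cv2.resize(snapshot('side')['image'][185:285,275:385,::-1],(440,400),interpolation=cv2.INTER_CUBIC)
cv2.imwrite('pics/w8.png',np.hstack([s,t]))
E
```

```text
clock: 12.5
eef_pos: [559.7, -209.9, 96.4]
tcp_rot: [3.133, 0.224, -0.0]
ft_force: [0.3, 0.2, -3.1]
width: 14.9
finger_force: 58.5
clock: 13.5
eef_pos: [495.5, -218.9, 96.3]
tcp_rot: [3.134, 0.224, -0.0]
ft_force: [-0.4, 0.2, -3.4]
width: 15.3
finger_force: 58.5
```

View pics/w8.png

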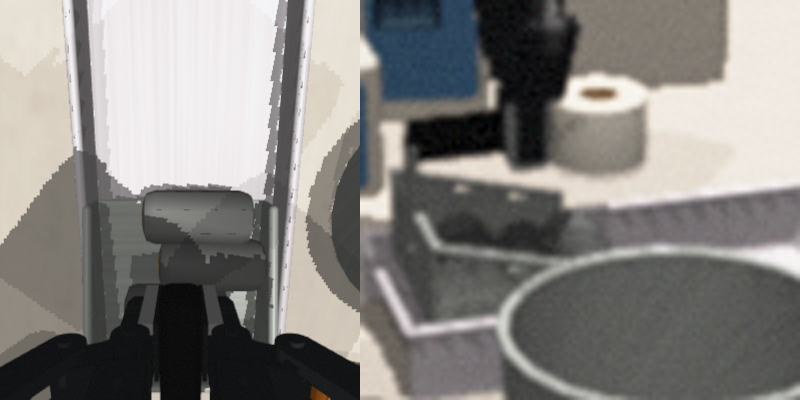

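```bash
python3 -m creep '[{"linear":[-0.002,-0.0003,0],"spin":0},{"linear":[-0.004,-0.0006,0],"spin":0},{"linear":[-0.003,-0.0004,0],"spin":0},{"linear":[-0.003,-0.0004,0],"spin":0},{"linear":[-0.003,-0.0004,0],"spin":0}]'
python3 -m creep '[{"linear":[-0.003,-0.0004,0],"spin":0},{"linear":[-0.003,-0.0004,0.001],"spin":0},{"linear":[-0.003,-0.0004,0.001],"spin":0},{"linear":[-0.003,-0.0004,0.001],"spin":0}]'
```

```text
clock: 14.1
eef_pos: [483.4, -221.3, 98.0]
tcp_rot: [3.131, 0.221, 0.011]
ft_force: [18.1, 11.5, 17.5]
width: 15.2
finger_force: 61.7
clock: 14.5
eef_pos: [472.7, -223.1, 102.3]
tcp_rot: [3.129, 0.222, 0.017]
ft_force: [15.8, 11.7, 23.2]
width: 15.2
finger_force: 64.2
```

```bash
python3 -m creep '[{"linear":[0.003,0.001,0.004],"spin":0},{"linear":[0.002,0,0.008],"spin":0},{"linear":[0,0,0.012],"spin":0},{"linear":[0,0,0.014],"spin":0},{"linear":[0,0,0.014],"spin":0},{"linear":[0,0,0.014],"spin":0},{"linear":[0,0,0.012],"spin":0},{"linear":[0,0,0.008],"spin":0},{"linear":[0,0,0.004],"spin":0},{"linear":[0,0,0],"spin":0}]'
cat > bar.py <<'E'
from h import *
o=observe();s=shot('side','sb')
im=s['image'].astype(int); T=np.array(o['eef_pos']); G=T+[0,0,18.7]
a=np.radians(8.2);u=np.array([np.cos(a),np.sin(a),0])
# fit tilt: project bar side outline of candidates and score darkness of bar portion behind the fingers vs above/below
g=im.sum(2)/3
best=[]
for th in range(-40,80,2):
  c,sn=np.cos(np.radians(th)),np.sin(np.radians(th))
  def P(x,z): return G+u*(c*x+sn*z)+np.array([0,0,-sn*x+c*z])
  ins=[P(x,z) for x in np.arange(-54,-20,3) for z in (-8,0,8)]
  out=[P(x,z) for x in np.arange(-54,-20,3) for z in (16,20)]
  f=lambda Q:[g[int(round(v)),int(round(w))] for w,v in w2px('sb',np.array(Q))]
  best.append((np.mean(f(out))-np.mean(f(ins)),th))
print(o['ft_force'],T,sorted(best)[::-1][:4])
E
python3 bar.py
```

```text
clock: 15.5
eef_pos: [473.6, -221.6, 189.7]
tcp_rot: [3.133, 0.224, 0.001]
ft_force: [0.2, 0.1, -2.7]
width: 15.3
finger_force: 59.9
[ 0.15182586  0.14318783 -2.70084238] [ 473.61043778 -221.61320535  189.66229081] [(np.float64(52.09722222222222), 20), (np.float64(51.58333333333334), 22), (np.float64(50.430555555555564), 18), (np.float64(49.203703703703695), -4)]
```

```bash
python3 - <<'E'
from h import *
o=observe()
c=w2px('sb',[np.array(o['eef_pos'])+[0,0,18.7]])[0].astype(int);print(c)
g=np.load('pics/sb.npz')['image'].mean(2)
ch="@#*+=-. "
for r in range(c[1]-24,c[1]+70,2): print(''.join(ch[min(7,int(v//32))] for v in g[r,c[0]-50:c[0]+50]))
f=[np.mean([observe()['ft_force'][2] for _ in range(1)])];print(f)
E
```

```text
[303 172]
  .=++****+++++**#*-.                  =*@@@@@@@@@@@@@@@@@@@@@@@*+++++++++++++++++++++++++++++++++++
  -+*###*=..-=+**#*-.                 .-*@@@@@@@@@@@@@@@@#@@@@@#*+++++++++++++++++++++++++++++++++++
  -+*###*=.  ..-+*+-.                  .=#@@@@@@@@@@@@@@@@@@@@@#*+++++++++++++++++++++++++++++++++++
  .-====-..     ..===------------------=+#@@@@@@@@@@@@@@@@@@@@#*++++++++++++++++++++++++++++++++++++
       ......----==++++++++++++++++++++++*#@@@@@@@@@@@@@@@@@@@#*++++++++++++++++++++++++++++++++++++
..---=====++++++++++++++++++++++++++++++++*#@@@@@@@@@@@@@@@@@@#*++++++++++++++++++++++++++++++++++++
++++++++++++++++++++++++++++++++++++++++++*#@@@@@@@@@@@@@@@@@@**++++++++++++++++++++++++++++++++++++
+++++++++++++++++++++****##**#*##**********###@@@@@@@@@@@@@@@#*+++++++++++++++++++++++++++++++++++++
+++++++++++++++++++++***##*****************##@@@@@@@@@@@@@@@##**++++++++++++++++++++++++++++++++++++
++++++++++++++++++++++**#******************##@@@#@@@@@@@@#*****+++++++++++++++++++++++++++++++++++++
*********+++++++++++++******#**#*########*###@#**#@@@@@@@**+***+++++++++++++++++
[... 2990 characters left out ...]
................................----========------...       
****#*********#***#*#***++++-.........................................................              
***********************++++-..................................................                      
*********+++++++++==------................................................                      ..  
++++++++=---............................................................        .   ....---====+++++
+==============------...................................------=====-..----=====++++++++*++++++*+++++
=========++++++++++++++=+=---............-----======+++++++++**++*+***++++++++++++++++++++++++++++++
[np.float64(-3.3423416671178328)]
```

```bash
python3 -m creep '[{"linear":[0.002,-0.004,0],"spin":0},{"linear":[0.004,-0.008,0],"spin":0},{"linear":[0.005,-0.012,0],"spin":0},{"linear":[0.005,-0.015,0],"spin":0},{"linear":[0.005,-0.015,0],"spin":0},{"linear":[0.005,-0.015,0],"spin":0},{"linear":[0.005,-0.015,0],"spin":0},{"linear":[0.005,-0.015,0],"spin":0},{"linear":[0.005,-0.015,0],"spin":0},{"linear":[0.005,-0.015,0],"spin":0}]'
python3 -m creep '[{"linear":[0.005,-0.015,0],"spin":0},{"linear":[0.005,-0.012,0],"spin":0},{"linear":[0.004,-0.008,0],"spin":0},{"linear":[0.002,-0.005,0],"spin":0},{"linear":[0.001,-0.002,0],"spin":0},{"linear":[0,0,0],"spin":0}]'
```

```text
clock: 16.55
eef_pos: [519.9, -352.0, 189.2]
tcp_rot: [-3.134, -0.224, 0.0]
ft_force: [0.1, 0.9, -4.1]
width: 15.0
finger_force: 59.9
clock: 17.15
eef_pos: [536.7, -392.4, 189.3]
tcp_rot: [-3.133, -0.224, 0.0]
ft_force: [-0.3, -0.2, -3.2]
width: 15.2
finger_force: 59.9
```

```bash
python3 -m creep '[{"linear":[0,0,-0.005],"spin":0},{"linear":[0,0,-0.008],"spin":0},{"linear":[0,0,-0.005],"spin":0},{"linear":[0,0,-0.003],"spin":0}]'
python3 -m creep '[{"linear":[0,0,-0.004],"spin":0},{"linear":[0,0,-0.003],"spin":0}]'
python3 -m creep '[{"linear":[0,0,-0.003],"spin":0},{"linear":[0,0,-0.002],"spin":0}]'
```

```text
clock: 17.55
eef_pos: [536.4, -392.3, 167.4]
tcp_rot: [-3.133, -0.224, 0.001]
ft_force: [0.5, -0.9, -4.0]
width: 15.0
finger_force: 59.9
clock: 17.75
eef_pos: [536.6, -392.5, 161.0]
tcp_rot: [-3.134, -0.224, 0.0]
ft_force: [-0.8, 0.7, -2.6]
width: 15.5
finger_force: 59.9
clock: 17.95
eef_pos: [536.6, -392.6, 156.2]
tcp_rot: [3.133, 0.224, 0.0]
ft_force: [-0.2, -0.1, -3.1]
width: 14.7
finger_force: 59.9
```

```bash
python3 -m creep '[{"linear":[0,0,-0.002],"spin":0},{"linear":[0,0,-0.001],"spin":0}]'
python3 -m creep '[{"linear":[0,0,-0.002],"spin":0},{"linear":[0.001,0,-0.001],"spin":0}]'
python3 -m creep '[{"linear":[0.001,0,-0.002],"spin":0},{"linear":[0.001,0,-0.002],"spin":0}]'
```

```text
clock: 18.15
eef_pos: [536.8, -392.7, 153.4]
tcp_rot: [3.133, 0.224, 0.001]
ft_force: [0.8, -1.0, -2.3]
width: 15.4
finger_force: 60.0
clock: 18.35
eef_pos: [537.6, -392.6, 150.3]
tcp_rot: [3.133, 0.224, -0.0]
ft_force: [0.5, 0.2, -2.6]
width: 15.0
finger_force: 60.0
clock: 18.55
eef_pos: [539.6, -392.4, 146.0]
tcp_rot: [-3.133, -0.224, 0.001]
ft_force: [0.6, -0.3, -3.3]
width: 15.3
finger_force: 59.9
```

```bash
python3 - <<'E'
from h import *
o=observe();shot('side','sc');print(o['ft_force'],o['eef_pos'])
T=np.array(o['eef_pos'])
c=w2px('sc',[T+[0,0,18.7]])[0].astype(int)
a=np.radians(8.2);u=np.array([np.cos(a),np.sin(a),0]);v=np.array([-u[1],u[0],0])
for n,x,y,z in [('backtopN',-47.5,-51,47),('backtopF',-47.5,51,47),('frontTopN',47,-51,25),('backbotN',-47.5,-51,0),('barback',-48,0,96),('barfront',26,0,96)]:
  p=T+u*(x-13)+v*y; p[2]=T[2]+18.7+z-85; print(n,p.round(),(w2px('sc',[p])[0]-[c[0]-60,c[1]-24]).round(),end=' ')
print()
g=np.load('pics/sc.npz')['image'].mean(2)
ch="@%#*+=-:. "
for r in range(c[1]-24,c[1]+96,2): print('%3d '%(r-c[1]+24)+''.join(ch[min(9,int(v//26))] for v in g[r,c[0]-60:c[0]+70]))
E
```

```text
[ 0.55504094 -0.26000038 -3.30662335] [ 539.55497552 -392.39766924  145.98724498]
backtopN [ 487. -452.  127.] [35. 61.] backtopF [ 472. -351.  127.] [20. 37.] frontTopN [ 580. -438.  105.] [88. 65.] backbotN [ 487. -452.   80.] [35. 85.] barback [ 479. -401.  176.] [27. 22.] barfront [ 552. -391.  176.] [68. 18.] 
  0 #############*+=.  .:+**++++++++++++++++++++++++#%@@@@@@@@@@@@@@@@@@@@@@%%%%%@@@*-.                                .-*************
  2 #############*+=..  .-+**+++++=++++++++++=====++#%@@@@@@@@@@@@@@@@@@@@@%%%%%%@@%=.          .                       :=************
  4 #############**=.    .:=+++++++++=-:.....     ..-*%@@@@@@@@@@@@@@@@@@@%%%%%%@@@+:.                                 ..-*#**********
  6 #############**=.     .:=++++++=:               ..:=%@@@@@@@@@@@@@@@@@@@@@@@@@#-.                                 .:--+*#*********
  8 ############**+=.       .:-====.       -++****+-.  :#@@@@@@@@@@@@@@@@@@@@@@@@#=.         .  .                     .-+-:=*#********
 10 ****+++++++++++=.            ..::         ....     -#@@@@@@@@@@@@@@@@@@@@@@@@*:.                      . 
[... 6616 characters left out ...]
:..........-+******+==***
110 :...............:-=+***############**#*#******************************************************#******##*=::..........-+*+**#***#%#
112 .................:-+****##########***********************************************************#**######*=-::.........:=******=--=*#
114 ..................:--++***######*#**************************************************************#####*+-:::.........-**++*+-.....-
116 .....................:=++=+**#*####*##***#********************************************************#**=--::::........-**++*+-......
118 .......................:-=++**##*#*#************************************************************###*-::::::.........=**++++-:.....
```

```bash
python3 -m creep '[{"linear":[0,0,0.006],"spin":0},{"linear":[0,0,0.009],"spin":0},{"linear":[0,0,0.008],"spin":0},{"linear":[0,0,0.004],"spin":0},{"linear":[-0.002,-0.0003,0],"spin":0},{"linear":[-0.004,-0.0006,0],"spin":0},{"linear":[-0.005,-0.0007,0],"spin":0},{"linear":[-0.004,-0.0006,0],"spin":0},{"linear":[-0.002,-0.0003,0],"spin":0},{"linear":[0,0,-0.003],"spin":0}]'
python3 -m creep '[{"linear":[0,0,-0.004],"spin":0},{"linear":[0,0,-0.002],"spin":0}]'
python3 -m creep '[{"linear":[0,0,-0.002],"spin":0},{"linear":[0,0,-0.002],"spin":0}]'
python3 -m creep '[{"linear":[0,0,-0.002],"spin":0},{"linear":[0,0,-0.002],"spin":0}]'
```

```text
clock: 19.6
eef_pos: [522.4, -395.3, 170.6]
tcp_rot: [3.133, 0.223, 0.001]
ft_force: [1.2, -0.1, -3.3]
width: 15.4
finger_force: 59.9
clock: 19.8
eef_pos: [522.6, -394.9, 163.6]
tcp_rot: [-3.133, -0.224, 0.001]
ft_force: [-0.6, -0.2, -2.8]
width: 15.0
finger_force: 59.9
clock: 20.0
eef_pos: [522.7, -395.0, 160.0]
tcp_rot: [-3.134, -0.224, 0.0]
ft_force: [-0.4, -0.0, -3.0]
width: 15.1
finger_force: 59.9
clock: 20.2
eef_pos: [523.2, -395.1, 157.2]
tcp_rot: [3.133, 0.224, 0.002]
ft_force: [1.9, 4.5, 12.9]
width: 15.1
finger_force: 62.3
```

```bash
python3 -m creep '[{"linear":[0.003,0.0004,-0.003],"spin":0},{"linear":[0.003,0.0004,-0.003],"spin":0}]'
python3 -m creep '[{"linear":[0.003,0.0004,-0.003],"spin":0},{"linear":[0.003,0.0004,-0.003],"spin":0}]'
```

```text
clock: 20.4
eef_pos: [529.9, -394.3, 152.7]
tcp_rot: [3.131, 0.224, 0.005]
ft_force: [3.4, 6.6, 18.3]
width: 14.8
finger_force: 63.7
clock: 20.6
eef_pos: [536.7, -393.7, 147.6]
tcp_rot: [3.13, 0.224, 0.008]
ft_force: [5.6, 7.1, 21.9]
width: 14.8
finger_force: 65.5
```

```bash
python3 -m creep '[{"linear":[0.0035,0.0005,-0.003],"spin":0},{"linear":[0.0035,0.0005,-0.003],"spin":0},{"linear":[0.0035,0.0005,-0.003],"spin":0}]'
python3 -m creep '[{"linear":[0.003,0.0004,-0.0035],"spin":0},{"linear":[0.003,0.0004,-0.0035],"spin":0},{"linear":[0.003,0.0004,-0.0035],"spin":0}]'
python3 - <<'E'
from h import *
o=observe();shot('side','sd');print(o['ft_force'],o['eef_pos'])
T=np.array(o['eef_pos'])
c=w2px('sd',[T+[0,0,18.7]])[0].astype(int);print(c)
g=np.load('pics/sd.npz')['image'].mean(2)
ch="@%#*+=-:. "
for r in range(c[1]-20,c[1]+70,2): print('%3d '%(r)+''.join(ch[min(9,int(v//26))] for v in g[r,c[0]-70:c[0]+60]))
E
```

```text
clock: 20.9
eef_pos: [547.4, -392.2, 138.6]
tcp_rot: [3.13, 0.224, 0.009]
ft_force: [7.1, 5.4, 15.2]
width: 15.2
finger_force: 67.6
clock: 21.2
eef_pos: [556.3, -391.0, 127.7]
tcp_rot: [3.13, 0.224, 0.008]
ft_force: [6.5, 2.4, 14.3]
width: 15.3
finger_force: 71.0
[ 6.53853883  2.43079525 14.26670851] [ 556.3204328  -391.0072806   127.67682752]
[360 233]
213 +++++++++++++===:.             .:+++==----::::::----====-:=#%@@@@@@@@@@@@@@@@@@@@%%%%%%@@*:.             .         .-****=--=*#***
215 :::::::::::::...               .:++++++========-========:..:-+%@@@@@@@@@@@@@@@@@@@@%@@@@#=.         .    .         :+*****+-:=*#**
217                                 :+*++++=================-.  .=#@@@@@@@@@@@@@@@@@@@@@@@@%*:                        .-+*******=--+*#
219 ........                       .:+*++===================-.  .=#@@@@@@@@@@@@@@@@@@@@@@@@#:.                        .-+********+--=*
221 ..................             .-+*+++====+#%%##**++++++-..  .=#%@@@@@@@@@@@@@@@@@@@@@#=.                         .-***********-:-
223 ...............................:=*++++++=+#@@@@@@@@@%%%#+--::.:=#
[... 4630 characters left out ...]
#+:......................
293 =====================*##########*#**#######***###***#####*****##*#*###*###**********##*****#*****#***#*#**=:......................
295 -==================--+*###########*#####*#***###**######*****###***#####*##***************************###*=:.......:..............
297 ..:::--=============+*############*#*##**#*#****#***######****#****###*###*****************************##*-........--.............
299 ........:::--========*##############***#*####***#*****************###**#*#*************************#***##*-.......:==:............
301 :............::--====*#######*#####*#*#*#****##*#**********#*****#************************************###+-........=+-..::........
```

```bash
python3 -m creep '[{"linear":[0.003,0.0004,-0.004],"spin":0},{"linear":[0.003,0.0004,-0.004],"spin":0},{"linear":[0.003,0.0004,-0.004],"spin":0}]'
python3 -m creep '[{"linear":[0.0025,0.0004,-0.004],"spin":0},{"linear":[0.0025,0.0004,-0.004],"spin":0},{"linear":[0.0025,0.0004,-0.004],"spin":0}]'
python3 -m creep '[{"linear":[0.0015,0.0002,-0.004],"spin":0},{"linear":[0.0015,0.0002,-0.004],"spin":0},{"linear":[0,0,0],"spin":0},{"linear":[0,0,0],"spin":0}]'
cat > asc.py <<'E'
from h import *
o=observe();shot('side','se');print(o['ft_force'],o['eef_pos'])
T=np.array(o['eef_pos'])
c=w2px('se',[T+[0,0,18.7]])[0].astype(int);print(c)
g=np.load('pics/se.npz')['image'].mean(2)
ch="@%#*+=-:. "
for r in range(c[1]-30,c[1]+50,2): print('%3d '%(r)+''.join(ch[min(9,int(v//26))] for v in g[r,c[0]-80:c[0]+50]))
E
python3 asc.py
```

```text
clock: 21.55
eef_pos: [565.2, -389.8, 115.3]
tcp_rot: [3.131, 0.224, 0.007]
ft_force: [14.4, 4.1, 19.2]
width: 15.1
finger_force: 75.6
clock: 21.85
eef_pos: [572.5, -388.8, 103.1]
tcp_rot: [3.131, 0.224, 0.007]
ft_force: [2.5, -0.2, 8.5]
width: 15.4
finger_force: 75.7
clock: 22.25
eef_pos: [575.4, -388.4, 94.7]
tcp_rot: [3.131, 0.224, 0.007]
ft_force: [6.7, 0.9, 8.0]
width: 15.2
finger_force: 76.7
[6.68329038 0.93191446 8.04482802] [ 575.4412879  -388.39878279   94.69941541]
[370 248]
218                                .:++*+++=================-.       .-#@@@@@@@@@@@@@@@@@@@@%%*++++:.                 .-+*******+-:-*#
220 ...........                    .:+*++=================+=-.        :*%@@@@@@@@@@@@@@@@@@@%%#*++++:..:..            .-+*********=--=
222 .................... . .      .:=*++++================+=-....     .=#@@@@@@@@@@@@@@@@@@@%%%#**+**##%#=.            -***********+-:
224 ...............................:=+*++++=============+++=-.....     -#@@@@@@@@@@@@@@@@@@@%%%%#****#%%%*.           .-***#*********=
226 :...............................:-==++++++==++========-:......::. 
[... 4089 characters left out ...]
#*=:.....................
288 ====================+*###########**###**########*******++=================++++******####*#################*=......................
290 ====================+*#########***#**##*#*#*##**#*##****#*###########*##*#*###*###***#****#*####***####*##*-......................
292 :--==================*######*##*##**#*#*##**#*##******#*##*******##**#*##****#***#**#*******#*##**#****###+:......................
294 .....::-=++++========*#########**#*#*#####*#***#*****#*#*#*****##*****###*****************************####+:......................
296 .........:::--=+++===*#######*#*#**#**#**#**#********#*##************####************************#***#####+:.......::.............
```

```bash
python3 -m creep '[{"linear":[0,0,0.006],"spin":0},{"linear":[0,0,0.01],"spin":0},{"linear":[0,0,0.012],"spin":0},{"linear":[0,0,0.012],"spin":0},{"linear":[0,0,0.012],"spin":0},{"linear":[0,0,0.01],"spin":0},{"linear":[0,0,0.005],"spin":0},{"linear":[0,0,0],"spin":0},{"linear":[0,0,0],"spin":0},{"linear":[0,0,0],"spin":0}]'
cat >> asc.py <<'E'
fz=[]
for _ in range(4): fz.append(observe()['ft_force']); snapshot('top')
print(np.mean(fz,0))
E
python3 asc.py
```

```text
clock: 23.3
eef_pos: [573.4, -387.8, 159.2]
tcp_rot: [-3.133, -0.224, 0.001]
ft_force: [-0.9, -0.7, -2.4]
width: 15.1
finger_force: 74.9
[-0.88181655 -0.65258354 -2.41146531] [ 573.41161302 -387.83802792  159.17277496]
[370 215]
185 %%%%%#########*+*#*******+++++++++++++++=+++++++++++++++++++++++++*%@@@@@@@@@@@@@@@@@@@@@%%%#*****###*=.  .  .  .    .-*********##
187 %%%%%#########*+**********+++++++++=++++++++++++++++++++++++++++++*#@@@@@@@@@@@@@@@@@@%%%%%%%#***##%%%+:     .       .-*********##
189 ###%%#########***+*******++++++++++++++++++++++++++++++++++++++++++#%@@@@@@@@@@@@@@@@@@@@%@@%%%%%%%@@%+:.  .    .   .:+***********
191 ####%#########*++==******++++++++++++++++++++++++++++++++++++++++++#%@@@@@@@@@@@@@@@@@@@@@@@@%%%%%@@@*-.  ... . ... .-************
193 ##############*+=:-+******++++++++++++++++++++++++++++++++++*#%%*++*%@@@@@@@@@@@@@@@@@@@@@@@%%%%%@@@#=.        .    .-+**********#
195 ##############*+=::=*****+++++++++++++++++++++++++++++++++*#%@@@@%###@@@@@@@@@@@@@@@@@@@@@@@@%%@%@@%+:. .   ..      .-***********#
197 ##############*+=...=+****++++++++++++++++++++++++++++++*
[... 3866 characters left out ...]
====-----::::....::-=+**###***********************************##********###############*==:::::--==++++++*++++++++=.  .:=*
257 ++****+=-::.......     .-+*#######*****************************************#*****#*###############*+=--=++**++++++++++++++-..  .:=
259 ===+++++++==-:..     .-+*#########************#*##**********************************#*###############*+-:-=+++++++++++++++-..   .:
261 =++=++==++=++=+==-:..-+############**********##*#*###*************************#****####################*=--=++++++++++++++-. ...  
263 +++=+=+==+++===+====--+#############**********###*##***##**********************##*+**####################+-:-=++++++++++++-... .. 
[-0.28982135  0.18002231 -2.14530238]
```

```bash
python3 -m creep '[{"linear":[0,0,0.015],"spin":0},{"linear":[0,0,0.02],"spin":0},{"linear":[0,0.01,0.015],"spin":0},{"linear":[-0.005,0.02,0],"spin":0},{"linear":[-0.013,0.028,0],"spin":0},{"linear":[-0.014,0.028,0],"spin":0},{"linear":[-0.014,0.028,0],"spin":0},{"linear":[-0.014,0.028,0],"spin":0},{"linear":[-0.012,0.018,0],"spin":0},{"linear":[-0.006,0.008,0],"spin":0}]'
python3 -m creep '[{"linear":[0,0,0],"spin":0},{"linear":[0,0,-0.02],"spin":0},{"linear":[0,0,-0.03],"spin":0},{"linear":[0,0,-0.03],"spin":0},{"linear":[0,0,-0.02],"spin":0},{"linear":[0,0,-0.01],"spin":0},{"linear":[0,0,0],"spin":0}]'
python3 - <<'E'
from h import *
shot('top','t9'); g=np.load('pics/t9.npz')['image'].mean(2)
ch="@%#*+=-:. "
for r in range(165,258,2): print(''.join(ch[min(9,int(v//26))] for v in g[r,365:460]))
E
```

```text
clock: 24.55
eef_pos: [494.9, -218.1, 211.0]
tcp_rot: [3.133, 0.226, 0.001]
ft_force: [-0.4, -0.9, -1.2]
width: 15.1
finger_force: 74.9
clock: 25.25
eef_pos: [495.7, -220.4, 98.9]
tcp_rot: [-3.133, -0.223, 0.002]
ft_force: [-0.2, 0.1, -1.2]
width: 15.0
finger_force: 74.9
:::::::::::::::::::::::::::--:::::::::::::::::::::::-=++***+++=----::::::::::::::::-----===--::
:::::::::::::::::::::::::--::::.....:::::::-:::::::::--=+=--:::::::::::::::::::::::::::::::::::
::::::::::::::::::::::::-=++=-::........:::::::::::::-----:::::::::::::::::::::::::::::::::::::
::::::::::::::::::::::::::-=++++=---::::---:::-------===+===---::::::::::::::::::::::::::::::::
::::::::::::::::::::::::::::--==++===---=========++=====-----=====----::::::::::::::::::-----::
::::::::::::::::::::::::----------==++**##############*****++==--===+++==================+++=-:
:::::::::::::::::::--:-------==+***##########################***+==---==++++++++++++++++++*++=-
:::::::::::::::::---------==+**####################################*++=-==+***************++=--
:::::::::::::::---------=+*#################################
[... 2983 characters left out ...]
*+=-------::::::::::::::::::
****=---==+**********#######*++=-------:::::::::::::::::::--=+*++==---------:::::::::::::::::::
***=------==++**********#######**+==----------::::::::::-=====-------------::::::::::::::::::::
*+=----------==++***********#######***++=====-------------=---=--------::::::::::::::::::::::::
+=--------------==+++***************#####*******+++++++==------------::::::::::::::::::::::::::
=------------------==+++*******++++**************++++==-----------:::::::::::::::::::::::::::::
-----------------------==+++++===++++++++========-----------:::::::::::::::::::::::::::::::::::
-------------------------------:::-:--:::::::::::::::::::::::::::::::::::::::::::::::::::::::::
```

```bash
python3 -m creep '[{"linear":[-0.005,-0.0007,0],"spin":0},{"linear":[-0.008,-0.0011,0],"spin":0},{"linear":[-0.006,-0.0008,0],"spin":0},{"linear":[-0.004,-0.0005,0],"spin":0}]'
python3 -m creep '[{"linear":[-0.005,-0.0007,0],"spin":0},{"linear":[-0.005,-0.0007,0],"spin":0}]'
python3 -m creep '[{"linear":[-0.005,-0.0007,0],"spin":0},{"linear":[-0.005,-0.0007,0],"spin":0}]'
```

```text
clock: 25.7
eef_pos: [472.0, -223.2, 100.4]
tcp_rot: [3.133, 0.224, 0.001]
ft_force: [-0.8, 0.0, -1.0]
width: 15.0
finger_force: 74.9
clock: 25.9
eef_pos: [462.3, -224.6, 100.0]
tcp_rot: [3.133, 0.224, 0.0]
ft_force: [-0.1, -0.4, -1.0]
width: 15.5
finger_force: 74.9
clock: 26.1
eef_pos: [454.5, -225.9, 101.1]
tcp_rot: [3.132, 0.222, 0.008]
ft_force: [17.2, 15.7, 20.6]
width: 15.5
finger_force: 78.2
```

```bash
python3 -m creep '[{"linear":[-0.003,-0.0004,0.002],"spin":0},{"linear":[-0.003,-0.0004,0.002],"spin":0}]'
python3 -m creep '[{"linear":[-0.003,-0.0004,0.002],"spin":0},{"linear":[-0.003,-0.0004,0.002],"spin":0},{"linear":[-0.003,-0.0004,0.002],"spin":0}]'
sed -i 's/.-30,c.1.+50/-30,c[1]+60/' asc.py; python3 asc.py | cut -c1-115
```

```text
clock: 26.3
eef_pos: [448.4, -227.3, 104.8]
tcp_rot: [3.131, 0.223, 0.008]
ft_force: [9.4, 1.2, 1.4]
width: 15.2
finger_force: 75.6
clock: 26.6
eef_pos: [438.0, -228.2, 110.3]
tcp_rot: [3.132, 0.224, 0.002]
ft_force: [0.7, -0.1, -1.6]
width: 14.8
finger_force: 75.2  File "asc.py", line 7
    for r in range(c[1-30,c[1]+60,2): print('%3d '%(r)+''.join(ch[min(9,int(v//26))] for v in g[r,c[0]-80:c[0]+50]))
                                   ^
SyntaxError: closing parenthesis ')' does not match opening parenthesis '['
```

```bash
sed -i 's/c\[1-30/c[1]-30/' asc.py; python3 asc.py | cut -c1-118
```

```text
[ 0.69380546 -0.12041518 -1.61379378] [ 438.00171828 -228.1632665   110.26992729]
[286 211]
181 +######%%%%%%#%####*+++++++++++++++++++++++++++***********++++++++++*#%@@@@@@@@@@@%#*+++#@%#*#####***#********++++
183 +######%##%%%######*++++++++++++++++++*************++++++++++++++++*+*#%@@@@@@@@@@%#*+++*%%#######*+*#********++++
185 =*####%#####%######*++++++++++++++++*****+++++++++++++++++++++++++++++#%@@@@@@@@@@%%#****#%%%####**+*#********++++
187 =*#%###############*+++++++++++++++++++++++++++++++++++++++++++++++++*#@@@@@@@@@%%%%#****#%%%%####***********+++++
189 -=++*#%############**++++++++++++++++++++++++++++++++++++++++++++++++*#%@@@@@@@@@@@@%%%%%%%@%#####************++++
191 ----=*#####%########*+++++++++++++++++++++++++++++++++++++++++++++++**#%@@@@@@@@@@@@@%%%%%@@%#####**+=+*******++++
193 ---===+*############*++++++++++++++++++++++++++++++++++++++++****++===*#%@@@@@@@@@@@@%%%%@@@@#####*+=:-+******++++
195 ---==-::-+*#########*++++++++++++++++++++++++++++++++++++++*#@@@%%#+::-*%@@@@@@@@@@@@%@@@@@@%#####*+=::=******++++
197 ---=+=:..:-=**######*+++++++++++++++++++++++++++++++
[... 3684 characters left out ...]
***+++========++++++++***************++++++++++++-...     ...:=**##
261 :::::::::::::::::-+++*****##*******************++++=================+***#********++++=+++++++=-:.      ...:=+####*
263 :::::::.::::.:.:::::-+***********************+++==========++++++++***##*####******++++=++++++-.       ..::=*#####*
265 ::.::.:::::::::::::-=**=----==++**********++=====++++++***********#*######*###*-:-+==-==----:.. .......:::=*####**
267 .::::::::::::::::-+**=-:.:...:::-=+***+++++==++++*******##############*###*###*=::::....:::----===+++++-:-+######*
269 .:::::::.::.:::=+**+-::::.:::.::::-+**+++++*+*****#**####*#####################**+++++++****++*****++++=-:=*#####*
[ 0.02201514  0.10547114 -2.1279531 ]
```

```bash
python3 -m creep '[{"linear":[0.01,0.0014,0.008],"spin":0},{"linear":[0.02,0.0028,0],"spin":0},{"linear":[0.015,0.002,0],"spin":0},{"linear":[0,0,-0.01],"spin":0},{"linear":[0,0,-0.012],"spin":0},{"linear":[-0.008,-0.0011,0],"spin":0},{"linear":[-0.008,-0.0011,0],"spin":0}]'
python3 -m creep '[{"linear":[-0.005,-0.0007,0],"spin":0},{"linear":[-0.005,-0.0007,0],"spin":0},{"linear":[-0.005,-0.0007,0],"spin":0}]'
python3 -m creep '[{"linear":[-0.005,-0.0007,0],"spin":0},{"linear":[-0.005,-0.0007,0],"spin":0},{"linear":[-0.005,-0.0007,0],"spin":0}]'
```

```text
clock: 27.55
eef_pos: [465.1, -223.7, 95.1]
tcp_rot: [-3.132, -0.224, 0.003]
ft_force: [1.1, -0.2, -1.7]
width: 15.1
finger_force: 75.2
clock: 27.85
eef_pos: [453.9, -226.5, 97.9]
tcp_rot: [3.131, 0.221, 0.012]
ft_force: [14.6, 12.9, 18.9]
width: 15.5
finger_force: 78.7
clock: 28.15
eef_pos: [440.1, -228.6, 99.6]
tcp_rot: [3.129, 0.222, 0.016]
ft_force: [19.1, 21.4, 41.2]
width: 15.3
finger_force: 84.3
```

```bash
python3 -m creep '[{"linear":[0,0,0.005],"spin":0},{"linear":[0,0,0.01],"spin":0},{"linear":[0,0,0.01],"spin":0}]'; python3 asc.py | cut -c50-118 | head -34
```

```text
clock: 28.45
eef_pos: [436.2, -228.1, 121.6]
tcp_rot: [-3.134, -0.224, 0.001]
ft_force: [0.2, -0.4, -1.3]
width: 15.6
finger_force: 78.2
156 -228.13913825  121.57038367]

*********++++++++++++++*#@@@@@@@@@@@@%#++++#%@#######**+*#******+-::-
+++++++++++++++++++++++**#@@@@@@@@@@@%%*+++*%%***#####*+*#*******++==
++++++++******+++++++++++#@@@@@@@@@@%%%#*+++*########*************+++
*************+++++++++++*#@@@@@@@@@@%%%%#*###%%@%#####************+++
**+++++++++++++++++++++**#%@@@@@@@@@@@@@%%%%%@@@######***#********+++
+++++++++++++++++++++++++*%@@@@@@@@@@@@@%%%%%@@%#*###**+*#********+++
+++++++++++++++++++++++*+*#@@@@@@@@@@@@@%%%%@@@%######************+++
++++++++++++++***++++++*+**#%@@@@@@@@@@@@@@@@@@#######***+********+++
++++++++++++*#%@@%%#***++***#@@@@@@@@@@@@@@@@@%#*#####**=:-+*****++++
+++++++++++*#@@@@@@@@@%%####%@@@@@@@@@@@@@@@@@%#######**=:-+******+++
++++++++++*#%%@@@@@@@@@@@@@@@@@@@@@@@@@@@@@@@@%#######**=..-+*****+++
+++++++++*####%@@@@@@@@@@@@@@@@@@@@@@@@@@@@@@%########*+=...-+****+++
+++++++++*####%@@@@@@@@@@@@@@@@@@@@@@@@@@@@@@%########**=....-+***+++
===-:..-*##*+=+*%%@
[... 610 characters left out ...]

*+++++++=-=+##############*+++=:.::::::..............................
++++++++++++***##########*****=:.....................................
+++++++++*#**+++*########******+=::..................................
++++++++**#####*+++**#######*####*+=::...............................
+++++++*******###**++****###########+-...............................
+++++++********###****++**#*#######+-................................
++++=+************#***#**+++***###+-:................................
+++++***************#**##**+++***+:..................................
++++*++*+**********************++-:..................................
+++****+++**+++*+++************#*+=-:..................::::::........
```

```bash
python3 -m creep '[{"linear":[0.01,0.0014,0.005],"spin":0},{"linear":[0.02,0.0028,0],"spin":0},{"linear":[0.02,0.0027,0],"spin":0},{"linear":[0.015,0.002,0],"spin":0},{"linear":[0.005,0.0007,-0.01],"spin":0},{"linear":[0,0,-0.02],"spin":0},{"linear":[0,0,-0.012],"spin":0},{"linear":[0,0,0],"spin":0}]'
python3 -m creep '[{"linear":[0,0,-0.003],"spin":0},{"linear":[0,0,-0.003],"spin":0},{"linear":[0,0,-0.003],"spin":0}]'
python3 -m creep '[{"linear":[0,0,-0.003],"spin":0},{"linear":[0,0,-0.003],"spin":0}]'
```

```text
clock: 29.5
eef_pos: [505.6, -218.0, 81.9]
tcp_rot: [-3.132, -0.224, 0.005]
ft_force: [-0.4, -1.0, -1.7]
width: 15.4
finger_force: 78.2
clock: 29.8
eef_pos: [506.8, -218.7, 75.1]
tcp_rot: [3.133, 0.224, 0.001]
ft_force: [-0.2, 0.2, -2.4]
width: 15.5
finger_force: 78.2
clock: 30.0
eef_pos: [507.5, -218.5, 70.7]
tcp_rot: [3.132, 0.224, 0.004]
ft_force: [-6.2, 11.5, 55.3]
width: 15.1
finger_force: 86.6
```

```bash
python3 -m creep '[{"linear":[0,0,0.002],"spin":0},{"linear":[0,0,0],"spin":0}]'
python3 -m creep '[{"linear":[0,0,0],"spin":0},{"linear":[0,0,0],"spin":0},{"linear":[0,0,0],"spin":0}]' 0.27
python3 -m creep '[{"linear":[0,0,0],"spin":0},{"linear":[0,0,0],"spin":0},{"linear":[0,0,0],"spin":0},{"linear":[0,0,0],"spin":0},{"linear":[0,0,0.01],"spin":0},{"linear":[0,0,0.03],"spin":0},{"linear":[0,0,0.04],"spin":0},{"linear":[0,0,0.04],"spin":0},{"linear":[0,0,0],"spin":0}]' 1
python3 - <<'E'
from h import *
o=observe();s=snapshot('wrist')
R=cv2.Rodrigues(np.array(o['tcp_rot']))[0]; T=s['T_tool_cam']
Rc=R@T[:3,:3]; c=R@T[:3,3]+o['eef_pos']
np.savez('pics/wf.npz',mtx=s['mtx'],R=Rc.T,t=-Rc.T@c)
g=s['image'].mean(2); ch="@%#*+=-:. "
for r in range(0,330,6): print('%3d '%r+''.join(ch[min(9,int(v//26))] for v in cv2.blur(g,(3,3))[r,220:640:3]))
E
```

```text
clock: 30.2
eef_pos: [506.9, -218.6, 71.3]
tcp_rot: [3.133, 0.224, 0.002]
ft_force: [0.4, 2.1, 4.1]
width: 14.9
finger_force: 79.2
clock: 30.5
eef_pos: [506.5, -218.4, 70.6]
tcp_rot: [-3.133, -0.224, 0.001]
ft_force: [-0.2, 0.4, -0.2]
width: 23.0
finger_force: 0.0
clock: 31.4
eef_pos: [508.2, -219.3, 196.4]
tcp_rot: [3.129, 0.224, 0.011]
ft_force: [-0.1, -0.5, 0.1]
width: 85.4
finger_force: 0.0
  0 ....... =+====--==-----===========================--------=*:.:..................................................:-=*#######################
  6 ......: -+=========-=-==============================-----=+*:.............................................................:--+*#############
 12 ......: :*+====------================================---=+*+........................................................................::-=+:..
 18 ......:.:*+=====----====================================++*+................................................................................
 24 ....... :**+===========================================+*+*+..........................................................
[... 6572 characters left out ...]
********#@@@@@@@%*************##+=+:::::::::::::::%@@####=:::....-=-=+######################################*=::-=======
306 +++++=====+**###************#@@@@@@@%*************##+==.:::::::::::::=@@@@%###*:........---=*###############################*+=::=***=======
312 +++=======++*###************#@@@@@@@%*************##*==.:::::::::::--*@@@@@@#####%+:.......-=--=+*#####################*+=-:::.:===*#*+====+
318 ++========+************######@@@@@@@%+++++++++++++++++-:::::::::-+##%@@@@@@@@%####%@@+:........:::::--==++++***++=--:::::...:::+++++==--====
324 =============+=.........:::-*@@@@@@@#=-::::::::-------:::::::::-*%%##@@@@@@@@@@#####@@@=.............::::::::::::......+*-:::::::::::-------
```

```bash
python3 - <<'E'
from h import *
np.set_printoptions(precision=1,suppress=True)
l=px2w('wf',[(265,213),(373,213)],5);b=px2w('wf',[(321,219)],99)
print(l,l.mean(0),b,'lip-barfront expect 21.5:',np.linalg.norm((l.mean(0)-b[0])[:2]))
print(w2px('wf',[[444.0,-227,51]]))
o=observe();print(o['eef_pos'],o['tcp_rot'])
g=cv2.imread('pics/top0.png').astype(int);shot('top','t10');h=cv2.imread('pics/t10.png').astype(int)
for n,(r0,r1,c0,c1) in dict(multi=(270,348,376,420),cut=(152,170,420,462),roll=(184,222,202,240),contN=(245,258,380,440)).items(): print(n,np.abs(g-h)[r0:r1,c0:c1].mean())
s=cv2.imread('pics/side0.png').astype(int);shot('side','s10');q=cv2.imread('pics/s10.png').astype(int)
gg=np.load('pics/s10.npz')['image'].mean(2);ch="@%#*+=-:. "
for r in range(218,290,2): print('%3d '%r+''.join(ch[min(9,int(v//26))] for v in gg[r,265:415]))
for n,(r0,r1,c0,c1) in dict(contbody=(290,330,300,410),multi=(280,320,200,290)).items(): print(n,np.abs(s-q)[r0:r1,c0:c1].mean())
E
```

```text
[[ 503.9 -167.6    5. ]
 [ 518.5 -269.4    5. ]] [ 511.2 -218.5    5. ] [[ 524.9 -217.6   99. ]] lip-barfront expect 21.5: 13.714479482813204
[[317.9 298.8]]
[ 507.4 -218.8  193.8] [3.1 0.2 0. ]
multi 26.49601787101787
cut 32.0163139329806
roll 30.84949215143121
contN 22.435042735042735
218 ###########*+++-...........:=*%#%@@@@@@@@@@@@@@@@@%##*+--=***++++==============++-:.........................................................-*#**#**#*
220 ###########*+++=:.........:=*####@@@@@@@@@@@@@@@@@@@@@@@@@%%#**++============++++=..........................................................-**#*#****
222 ###########**++=:.........-+****#%@@@@@@@@@@@@@@@@@@@@@@@@@@@@@%*+++=======++++++-:.........................................................-*#*****#*
224 ############+++=:.:-=-:..-+***+:::-=+*#%%%@@@@@@@@@@@@@@@@@@@@@@%*++==+====+=++++-:.........................................................-*#***#*##
226 ############*++=::-+*+*++***++-........::-=+*#%%@@@@@@@@@@@@@@@%*++++++++++++++=-:..........................................................-******#*#
228 ###########**++=--+*****#*+++-:..
[... 4118 characters left out ...]
=--:-=+*###*:................
282 .::::::::::::::::::=+**+++++++++++++++++++===+*#########**+=-----==++******************************#%##**++++++=+==+==----=+**######+:................
284 :---------------::::--=========------::::::::-+#############***+==--:---===++++*********************###*+++==-----:--==+*###########+:................
286 ====+++=+===+*##+=:::::::::::::::::::::::::::-+###################*#*+===----::----::::-:::::---------:::::---==++**###############*=.................
288 ---=======-==*#%#*+=::::::::::::.::::::::::::-+############################*****++=================++++******######################*-.................
contbody 4.535151515151515
multi 7.131944444444445
```

```bash
python3 -m creep '[{"linear":[0,0,-0.03],"spin":0},{"linear":[0,0,-0.04],"spin":0},{"linear":[0,0,-0.03],"spin":0},{"linear":[0,0,-0.02],"spin":0},{"linear":[0,0,0],"spin":0},{"linear":[0,0,0],"spin":0}]' 1
python3 -m creep '[{"linear":[0,0,0],"spin":0},{"linear":[0,0,0],"spin":0},{"linear":[0,0,0],"spin":0},{"linear":[0,0,0],"spin":0},{"linear":[0,0,0],"spin":0},{"linear":[0,0,0],"spin":0},{"linear":[0,0,0],"spin":0}]' 0
python3 -m creep '[{"linear":[0,0,0.01],"spin":0},{"linear":[0.005,0.0007,0.01],"spin":0},{"linear":[0.015,0.002,0],"spin":0},{"linear":[0.015,0.002,0],"spin":0},{"linear":[0.012,0.0017,0],"spin":0},{"linear":[0.008,0.0011,0],"spin":0},{"linear":[0,0,-0.008],"spin":0},{"linear":[0,0,-0.006],"spin":0},{"linear":[0,0,0],"spin":0}]'
```

```text
clock: 32.15
eef_pos: [506.3, -218.3, 70.3]
tcp_rot: [-3.133, -0.224, 0.002]
ft_force: [0.6, 0.3, 0.5]
width: 85.3
finger_force: 0.0
clock: 32.85
eef_pos: [506.7, -218.5, 71.1]
tcp_rot: [3.133, 0.224, 0.001]
ft_force: [-1.0, 0.7, 5.1]
width: 15.2
finger_force: 59.8
clock: 33.75
eef_pos: [560.6, -210.7, 75.5]
tcp_rot: [-3.132, -0.224, 0.003]
ft_force: [-0.1, 0.6, -1.7]
width: 15.1
finger_force: 58.9
```

Lower to contact, then release with the bar still guided between the pads.

```bash
python3 -m creep '[{"linear":[0,0,-0.003],"spin":0},{"linear":[0,0,-0.001],"spin":0}]'
python3 -m creep '[{"linear":[0,0,0],"spin":0},{"linear":[0,0,0],"spin":0},{"linear":[0,0,0],"spin":0},{"linear":[0,0,0],"spin":0},{"linear":[0,0,0],"spin":0}]' 0.27
python3 -m creep '[{"linear":[0,0,0],"spin":0},{"linear":[0,0,0],"spin":0},{"linear":[0,0,0],"spin":0},{"linear":[0,0,0],"spin":0},{"linear":[0,0,0.01],"spin":0},{"linear":[-0.01,0,0.03],"spin":0},{"linear":[-0.02,0,0.04],"spin":0},{"linear":[-0.02,0,0.04],"spin":0},{"linear":[0,0,0.02],"spin":0},{"linear":[0,0,0],"spin":0}]' 1
python3 - <<'E'
from h import *
o=observe();s=snapshot('wrist')
R=cv2.Rodrigues(np.array(o['tcp_rot']))[0]; T=s['T_tool_cam']
Rc=R@T[:3,:3]; c=R@T[:3,3]+o['eef_pos']
np.savez('pics/wg.npz',mtx=s['mtx'],R=Rc.T,t=-Rc.T@c)
g=s['image'].mean(2); ch="@%#*+=-:. "
for r in range(100,330,5): print('%3d '%r+''.join(ch[min(9,int(v//26))] for v in cv2.blur(g,(3,3))[r,230:410:3]))
shot('side','s11')
gg=np.load('pics/s11.npz')['image'].mean(2)
for r in range(206,266,2): print('%3d '%r+''.join(ch[min(9,int(v//26))] for v in gg[r,265:385]))
E
```

```text
clock: 33.95
eef_pos: [561.3, -211.1, 72.6]
tcp_rot: [-3.134, -0.224, 0.001]
ft_force: [-0.2, -0.3, -1.8]
width: 15.5
finger_force: 58.9
clock: 34.45
eef_pos: [561.7, -211.0, 72.9]
tcp_rot: [3.133, 0.224, 0.0]
ft_force: [0.0, -0.5, -0.1]
width: 22.8
finger_force: 0.0
clock: 35.45
eef_pos: [512.2, -211.5, 216.7]
tcp_rot: [3.13, 0.223, 0.008]
ft_force: [1.1, -0.6, -0.4]
width: 85.6
finger_force: 0.0
100 ..::::::::.++...                                   .==**-.::
105 ::::::::::.++...                                   .=-**-.::
110 ::::::::::.++...                                    ==**:.::
115 ::::::::::.++...                                   :==**:.::
120 ::::::::::.=*...                                   -=-**..::
125 ::::::::::.=*...                                   :=+**.:::
130 ::::::::::.=*:..                                   :=+*+.:::
135 ::::::::::.=*:...                                  ===*+.:::
140 ::::::::::.-*:..                                   :=+*=..::
145 ::::::::::.-*:..                                   -=**=.:..
150 ::::::::::.:*:..                             
[... 5340 characters left out ...]
=*####**=-==++*************************************************#*#*#*#***+=
256 =========+++**+-.:=+**************#########*+==++==-==+**#*******#*******************************************#****#*####
258 ====+=+===++***+-.:-+**+++++++++++*#########***+--=+**#******#****************************************************##*##*
260 ...::::-==++****+-::-=============+*#########*=--+*#####******#***********************************************##**##*###
262 .........:-+*****+-::-============++*#######+-:-+#######**#************************************************************#
264 ...........-+******-::--:.:::--=---===+==----::=######*************************************************************###*#
```

```bash
python3 -c "
from cell import *
print(close_job())"
```

```text
the job is handed in; nothing more can be done
None
```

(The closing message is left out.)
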